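# Scrape the vegetable trimmings into the waste drawer

### The job

Clear the chopping board: pull the waste drawer all the way out, take the bench scraper from its rest and, with its blade held lightly against the board, scrape all six trimmings over the end of the board into the drawer. Then stand the scraper back in its slanted rest and push the drawer fully home. Do not touch the trimmings with the fingers, do not bear down hard on the board, and leave everything else on the worktop where it is.

Things in the scene. Friction and masses are not known exactly. Their poses are not given: they have to be found in the camera images.
- station: chopping station that cannot shift: a wooden chopping board on a wooden box with a waste drawer in it. Origin at its underside centre on the worktop; local y is its long direction and points out of the end where the drawer opens, x across. 240 (x) by 340 (y), board top 97 above the origin
- board: the chopping board that tops the station, 240 x 340 x 22, held on it by four soft pads, flat without rims; it yields straight down by about 1 mm for every 15 N pressed on it, 3 mm at most, and springs back. Origin at the centre of its underside, 75 above the worktop; axes as the station's
- board_exit (a point): middle of the board's upper edge at the drawer end; beyond it (local +y) trimmings fall into the open drawer
- waste_drawer (a joint): travel of the waste drawer in m: 0 fully home, 0.135 fully out (hard stop), slides along the station's +y with about 2 N friction and stays where it is left. At the start it is shut or a little ajar
- drawer_handle (a point): middle of the drawer's dark steel bar handle, 54 above the worktop: a 10 thick round bar, 90 long across (station x), with 45 of free space between it and the drawer front. Moves with the drawer. The drawer's front panel is 60 tall (top 69 above the worktop), 50 behind the bar's centre line
- drawer_floor (a point): centre of the drawer's inner floor (14 above the worktop), axes as the station's. Inside 204 (x) by 216 (y), walls 54 high; the front part shows beyond the board when pulled out (126 long when fully out), the rest stays under the board with 61 of height
- scraper: bench scraper, 107 x 152 x 22, 0.14 kg: steel blade 2 thick and 150 wide with a wooden grip 22 thick, 24 deep, 152 long along its top. It scrapes well with its edge pressed on the board by some 4 to 15 N. Origin at the centre of its 107 x 152 outline, on one flat side of the grip, 11 from the blade's plane; local x points from the blade's edge to the grip, y along the edge, z is the blade's normal
- scraper_grip (a point): centre of the scraper's wooden grip, 95 from the blade's edge; pinch it across its 22 thickness (scraper local z) with the fingers pointing along local -x
- scraper_edge (a point): middle of the scraper blade's free edge
- rest: slotted wooden rest for the scraper, fixed, 85 x 184 foot, 80 tall, origin at its underside centre, the front faces local -x. Its slot is 10 wide and 168 long (along local y), leaning so that what stands in it leans 25 degrees (0.436 rad) from vertical towards local -x. Front panel reaches 68 up the slope from the slot floor, rear panel 46
- slot (a point): middle of the slot's floor line, 22 above the worktop; the standing scraper's edge is within 6 of it, the blade leaning on the front panel
- carrot_top: trimming to be cleared: carrot top, orange facetted stub 33 wide with a green stump, 20 tall; origin at the centre of the underside it stands on at the start, loose on the board
- carrot_tip: trimming to be cleared: carrot tip, orange facetted cone 28 wide, 18 tall; origin at the centre of the underside it stands on at the start, loose on the board
- carrot_coin: trimming to be cleared: flat carrot slice, 33 across and only 6 thick; origin at the centre of the underside it stands on at the start, loose on the board
- cucumber_end: trimming to be cleared: cucumber end, dark green dome 42 wide, 17 tall; origin at the centre of the underside it stands on at the start, loose on the board
- lemon_end: trimming to be cleared: cut end of a lemon, yellow dome 47 wide, 20 tall; origin at the centre of the underside it stands on at the start, loose on the board
- stalk_chunk: trimming to be cleared: pale green stalk offcut, 34 x 24 x 20; origin at the centre of the underside it stands on at the start, loose on the board
- mug: green and white mug, 86 wide, 88 tall, bystander; origin under its centre
- lemon: whole lemon, 72 x 57 x 58, bystander; origin under it
- tomato: whole tomato, 69 wide, 71 tall, bystander; origin under it
- pepper_mill: wooden pepper mill, 58 wide, 170 tall, bystander; origin under it
- spice_jar: spice jar with red cap, 45 wide, 106 tall, bystander; origin under it

How it is judged:
By the outcome, as a careful person would: the job done as asked, in the order asked, and still so for the second after the job is handed in, with the robot touching nothing.
It also fails if it takes over 72 s, if anything falls off the work surface, if the arm or the gripper's body presses on something with over 40 N, if the wrist force passes 120 N, or if a joint passes its speed limit or range.

### The arm

A 7-joint arm with a two-finger parallel gripper is mounted at the origin on a cart in front of the work surface, level with it; the furniture and walls round the work are solid. World frame = base frame: x ahead of the robot, y to its left, z up, the work surface at z = 0. Lengths are in m, angles in rad, forces in N, time in s.
With the tool pointing down it reaches from about 0.425 to 0.925 m from the base axis. Payload 6.8 kg.
Tool frame: the origin (TCP) lies at the very end of the fingers, on their centre line; the grasp point (between the pads) lies 19 mm behind it; z points along the fingers, y is the line along which they close (so a half turn about z gives the same grasp; the last joint's range is limited). The gripper opens to 85 mm and grips with 20 to 120 N. Pads are 22 mm wide; open, the fingers measure 114 mm over their backs; the gripper's body (76 mm by 85 mm) begins 54 mm behind the grasp point. The pads swing forward as they close: fully open they stand 13 mm farther back than shut.
Start: joints at [1.035, 0.477, 0.022, 1.555, -0.011, 1.109, -0.083], TCP at [0.28, -0.614, 0.231] pointing down, gripper open.
Joint ranges: [-2.96, 2.96], [-0.34, 2.1], [-1.41, 1.46], [0.24, 2.44], [-1.37, 4.51], [0.17, 1.92], [-2.96, 2.96]. Speed limits (rad/s): [2.39, 2.39, 3.14, 3.14, 3.14, 3.14, 3.14].

### API

Orientations are given as a unit quaternion [w, x, y, z].
In Python, from station import bot gives the robot as it stands.
- The arm moves only by the shell command python3 nudge.py 'ROWS' [FORCE]. ROWS is a JSON list that holds a single list of rows (three levels of brackets), with 1 to 20 rows, each of 5 numbers: dx, dy, dz in m, then a turn about the tool's z in rad, then the opening from 0.0 (shut) to 1.0 (fully open); each row shifts and turns the commanded pose from where the row before left it, along the tool's axes as they then stand; what a row does not reach is not made up. A row lasts 1/10 s, in which the tool goes at most 0.05 m and 0.15 rad, less where a joint would pass 70% of its speed; a pose out of reach is approached as far as the arm can. The fingers move at their own pace and stop on an object; FORCE is the grip in N (left out, the last holds). Time passes only in rows, so rows that do not move let the fingers close. It prints the time, the measured TCP pose, the force, the opening and the grip force at its end. Input that does not fit is refused with a message, and nothing moves.
- bot.get_obs(): the state, without advancing time (a new reading comes with each control period).
- bot.read_camera(name): name is "scene" or "top"; returns the picture (480x640x3 uint8, blue, green, red); there is no depth.
- bot.camera_info(name): a dict with "vertical_fov" (degrees; the focal length in pixels is half the picture's height over the tangent of half this angle, whatever the lens; pixels are square), "cx", "cy" (the principal point, pixels), "view" (4x4, takes a point from world to camera coordinates). Camera axes: x right, y up, looking along -z (the intrinsics and any distortion apply to the point x, -y, -z); pixel columns grow to the right and rows downward; lengths in m; the calibration is good to about 2 mm. A picture is of the moment at which its call begins. camera_info takes no time and is no camera call.
- bot.hand_in(): hands the job in; it is judged then, once.
The state is a dict: "t": time; "q": joint angles; "joint_vel": joint speeds; "joint_torque": joint torques, N m; "eef_pos": TCP position; "tool_rot": TCP orientation; "contact_force": force on the tool from outside, world axes, zero at the start; "torque": the same for the moment, N m; "gripper_width": opening from 0.0 (shut) to 1.0 (fully open); "grasp_force": force on a finger pad.
Only numpy, scipy, OpenCV 4.12 (cv2) and the standard library are available. Lean on these libraries where they do the work, as an engineer would, in place of code of your own. Each camera call takes 0.05 s, during which the arm holds its last target. There are 200 camera calls.

## Working session

There is one attempt and no reset: what is moved stays moved. The work goes in short steps, Python scripts to look and compute and a shell command to move; the robot and the scene stay as the last step left them, time stands still between calls to the robot, and variables do not carry over. Pictures are saved under pics/ and viewed, at most 10 in all, crops included, and the job is handed in when it is done.

```bash
ls; mkdir -p pics; python3 - <<'E'
from station import bot
import cv2
for n in("scene","top"):
    cv2.imwrite(f"pics/{n}0.png",bot.read_camera(n)); print(n,bot.camera_info(n))
print(bot.get_obs())
E
```

```text
nudge.py
pics
station.py
scene {'vertical_fov': 49.44409736952525, 'cx': 311.95105491334095, 'cy': 230.10079045477414, 'view': array([[-0.90713542, -0.42021639, -0.02288058,  0.58950216],
       [ 0.25004107, -0.58190855,  0.77386168, -0.15518381],
       [-0.33850377,  0.69627626,  0.63294121, -0.9726903 ],
       [ 0.        ,  0.        ,  0.        ,  1.        ]])}
top {'vertical_fov': 43.382210032565865, 'cx': 309.2199771503449, 'cy': 242.40173369189242, 'view': array([[-0.00587712, -0.99990899, -0.01214348,  0.09341027],
       [ 0.99786316, -0.00665447,  0.06499864, -0.61757297],
       [-0.06507353, -0.01173553,  0.99781146, -1.25146856],
       [ 0.        ,  0.        ,  0.        ,  1.        ]])}
{'t': 0.1, 'q': array([ 1.03488662,  0.4777086 ,  0.02232736,  1.55629801, -0.01150151,
        1.10928948, -0.08310403]), 'joint_vel': array([-3.89142032e-04, -3.94624573e-03, -5.91927626e-05, -2.54762048e-03,
       -2.61282033e-04, -4.36880514e-04, -8.18413134e-05]), 'joint_torque': array([ 5.13493156e-03, -5.97757316e+01,  1.61389802e+00, -2.81951880e+01,
        1.28333573e-02,  5.04910131e-03, -8.71995383e-07]), 'eef_pos': array([ 0.27983649, -0.61370866,  0.2304516 ]), 'tool_rot': array([-7.56979912e-04,  9.77206023e-01,  2.12291704e-01, -2.18151645e-04]), 'contact_force': array([-0.62613228, -0.34057309, -0.13990923]), 'torque': array([-0.04694247,  0.04675462, -0.01110438]), 'grasp_force': 0.0, 'gripper_width': 1.002310546549042}
```

View pics/scene0.png

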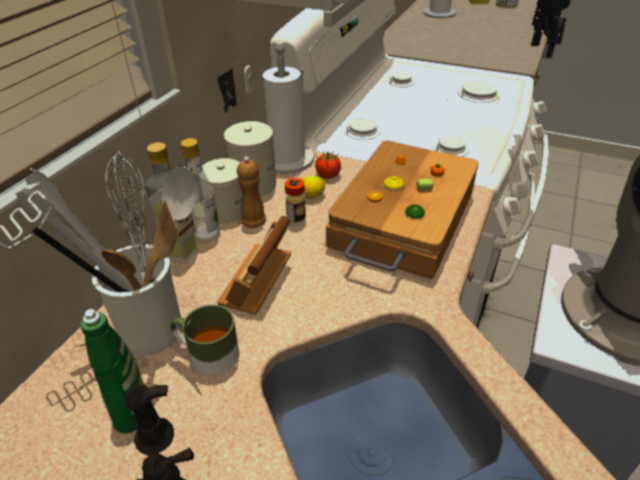

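View pics/top0.png

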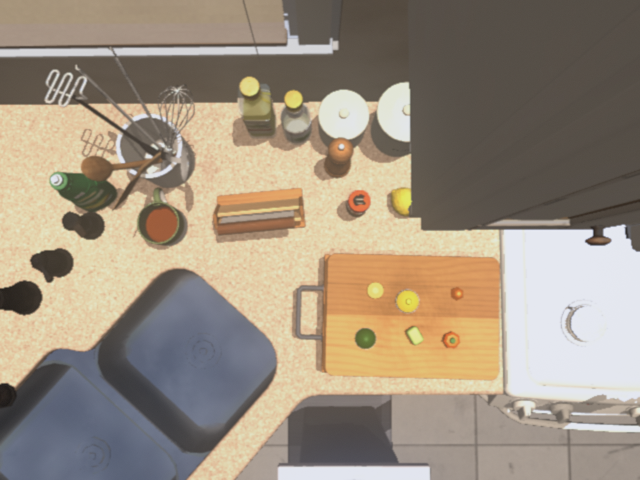

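The scene picture shows the station right of centre with the handle at about (375,260), and the rest with the scraper at (260,265). In the top picture the board spans about (325–500, 253–380), the handle is at (310,312), and the rest is at (260,212) with the grip leaning towards image bottom. Next I'll measure.

```bash
cat > h.py <<'E'
import numpy as np, cv2
from station import bot
def cam(n):
    i=bot.camera_info(n); f=240/np.tan(np.radians(i["vertical_fov"]/2)); V=np.array(i["view"]); return f,i["cx"],i["cy"],V[:3,:3],V[:3,3]
C={n:cam(n) for n in("scene","top")}
def ray(n,u,v):
    f,cx,cy,R,t=C[n]; d=R.T@np.array([(u-cx)/f,-(v-cy)/f,-1]); return -R.T@t,d/np.linalg.norm(d)
def onz(n,p,z):
    o,d=ray(n,*p); return o+d*(z-o[2])/d[2]
def proj(n,P):
    f,cx,cy,R,t=C[n]; c=R@np.asarray(P)+t; return cx-f*c[0]/c[2],cy+f*c[1]/c[2]
def tri(pt,ps):
    o1,d1=ray("top",*pt);o2,d2=ray("scene",*ps)
    s=np.linalg.lstsq(np.c_[d1,-d2],o2-o1,rcond=None)[0]; a,b=o1+s[0]*d1,o2+s[1]*d2
    return (a+b)/2,np.linalg.norm(a-b)
E
python3 - <<'E'
from h import *
print({k:v for k,v in bot.camera_info("top").items() if k!="view"}.keys())
im=cv2.imread("pics/top0.png"); hsv=cv2.cvtColor(im,cv2.COLOR_BGR2HSV)
a=cv2.resize(im[180:250,200:320],None,fx=5,fy=5,interpolation=cv2.INTER_CUBIC)
sc=cv2.imread("pics/scene0.png")
b=cv2.resize(sc[210:320,210:300],None,fx=5,fy=5,interpolation=cv2.INTER_CUBIC)
cv2.imwrite("pics/cropA.png",a); cv2.imwrite("pics/cropB.png",b)
print("z.097 board approx corners",[onz("top",p,.097).round(4) for p in((325,253),(499,258),(499,380),(323,378))])
# board mask
m=((hsv[...,0]>5)&(hsv[...,0]<22)&(hsv[...,1]>140)).astype(np.uint8)
m[:235]=0; m[395:]=0; m[:,:300]=0; m[:,503:]=0
m=cv2.morphologyEx(m,cv2.MORPH_OPEN,np.ones((5,5)))
c=max(cv2.findContours(m,0,2)[0],key=cv2.contourArea); r=cv2.minAreaRect(c);print(r, cv2.contourArea(c))
for p in cv2.boxPoints(r): print(p,onz("top",p,.097).round(4))
print("cam pos",-C["top"][3].T@C["top"][4],-C["scene"][3].T@C["scene"][4])
E
```

```text
dict_keys(['vertical_fov', 'cx', 'cy'])
z.097 board approx corners [array([0.5919, 0.0575, 0.097 ]), array([ 0.5799, -0.2852,  0.097 ]), array([ 0.3425, -0.279 ,  0.097 ]), array([0.3477, 0.0633, 0.097 ])]
((409.5, 296.0), (78.0, 127.0), 90.0) 5570.0
[346. 257.] [0.5838 0.0161 0.097 ]
[473. 257.] [ 0.5822 -0.2342  0.097 ]
[473. 335.] [ 0.4296 -0.2306  0.097 ]
[346. 335.] [0.4308 0.0176 0.097 ]
cam pos [0.53536483 0.0746055  1.2900054 ] [0.24430128 0.83467684 0.74923473]
```

View pics/cropA.png

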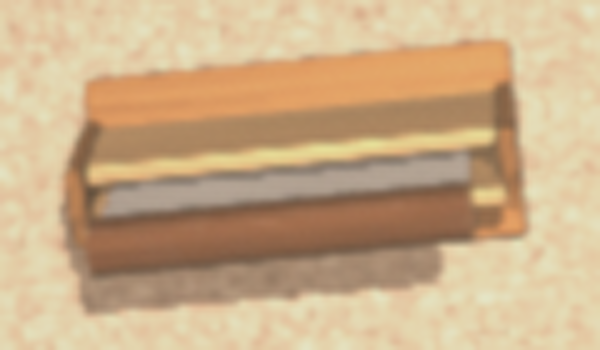

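View pics/cropB.png

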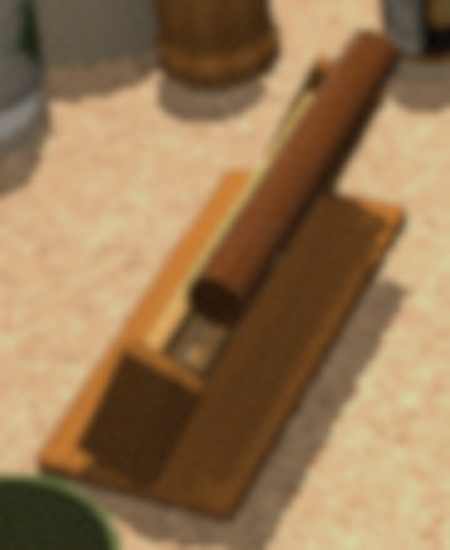

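The crops show the rest with the scraper leaning towards −x. Its grip silhouette in the top picture runs about (218,224)–(294,217) on its upper edge and to (294.4,227.6)/(218.6,234.4) on its lower edge.

```bash
python3 - <<'E'
from h import *
im=cv2.imread("pics/top0.png"); hsv=cv2.cvtColor(im,cv2.COLOR_BGR2HSV); H,S,V=[hsv[...,i].astype(int) for i in range(3)]
print("counter",hsv[300,295],"board",hsv[270,400],hsv[370,450],hsv[345,335])
m=((S>115)|(V<90)).astype(np.uint8); w=np.zeros_like(m); w[240:390,318:501]=1; m*=w
m=cv2.morphologyEx(m,cv2.MORPH_OPEN,np.ones((7,7)))
c=max(cv2.findContours(m,0,2)[0],key=cv2.contourArea); r=cv2.minAreaRect(c);print(r,cv2.contourArea(c))
q=np.array([onz("top",p,.097)[:2] for p in c[:,0]],np.float32); R=cv2.minAreaRect(q*1000); print("board mm",R)
print(cv2.boxPoints(R).round(1).tolist())
# trimmings: differ from board
bm=((H<8)|(H>22)|(S<100)|(S>215)).astype(np.uint8); ww=np.zeros_like(bm); ww[262:372,334:492]=1
n,l,st,ce=cv2.connectedComponentsWithStats(cv2.morphologyEx(bm*ww,cv2.MORPH_OPEN,np.ones((3,3))))
for i in range(1,n):
    if st[i,4]>20: print("trim",st[i],ce[i].round(1),onz("top",ce[i],.107).round(3))
# handle
hm=((V<120)&(S<90)).astype(np.uint8); ww=np.zeros_like(hm); ww[280:345,290:324]=1
ys,xs=np.nonzero(hm*ww); print("handle box",xs.min(),xs.max(),ys.min(),ys.max())
k=xs<xs.min()+6; 
for p in((xs[k].mean(),ys[k].mean()),): print(p,onz("top",p,.054).round(4))
for v in(295,312,330): print(v,xs[(ys==v)])
# grip
G=[onz("top",(200+u/5,180+v/5),.108)[:2] for u,v in((90,222),(470,187),(472,238),(93,272))]
print("grip",np.round(G,4).tolist(),np.mean(G,0)); d=(G[0]+G[3]-G[1]-G[2]); print("len",np.linalg.norm(d)/2,"yaw of y axis-90",np.degrees(np.arctan2(-d[0],d[1])))
F=[onz("top",(200+u/5,180+v/5),.008)[:2] for u,v in((88,82),(510,42),(525,235))]; print("foot",np.round(F,4).tolist(),np.mean([F[0],F[2]],0))
print("scene chk: grip ends tri",tri((218.3,229.5),(210+215/5,210+300/5)),tri((294.2,222.5),(210+375/5,210+45/5)))
E
```

```text
counter [ 15  76 165] board [ 14 143 214] [ 20 125 228] [ 16 136 227]
((410.4512939453125, 315.94879150390625), (175.89503479003906, 121.68696594238281), 1.432096242904663) 20923.5
board mm ((467.892578125, -108.38594055175781), (343.45916748046875, 237.59849548339844), 88.15118408203125)
[[343.6000061035156, -276.20001220703125], [581.0999755859375, -283.8999938964844], [592.2000122070312, 59.400001525878906], [354.70001220703125, 67.0999984741211]]
trim [368 283  15  15 185] [375.  289.9] [ 0.519 -0.039  0.107]
trim [398 291  21  21 348] [407.7 300.8] [ 0.497 -0.103  0.107]
trim [407 327  16  18 203] [414.5 335.3] [ 0.431 -0.115  0.107]
trim [356 328  20  21 337] [365.1 338.1] [ 0.425 -0.019  0.107]
trim [450 338   5   5  22] [452.1 340.1] [ 0.421 -0.187  0.107]
handle box 321 321 339 339
(np.float64(321.0), np.float64(339.0)) [0.4192 0.0664 0.054 ]
295 []
312 []
330 []
grip [[0.6492, 0.2681], [0.662, 0.1182], [0.6418, 0.1175], [0.6294, 0.2668]] [0.64560955 0.19264521]
len 0.1501396827118046 yaw of y axis-90 4.810778632855005
foot [[0.7191, 0.2855], [0.735, 0.1045], [0.652, 0.0985]] [0.68553719 0.19202036]
scene chk: grip ends tri (array([0.63966464, 0.26833568, 0.10291345]), np.float64(0.0002399220709138372)) (array([0.6519937 , 0.11787608, 0.1072177 ]), np.float64(3.699673674620548e-05))
```

```bash
python3 - <<'E'
from h import *
im=cv2.imread("pics/top0.png"); g=cv2.cvtColor(im,cv2.COLOR_BGR2GRAY)
for v in(296,304,312,320,328): print(v,g[v,290:328].tolist())
for u in(306,312): print(u,g[278:348,u].tolist())
for p in((299,312),(299,287),(299,338)): print(p,onz("top",p,.054).round(4))
c=np.array([.468,-.108]); Y=np.array([.0323,.9995])
print("handle if shut (y .22):",c+.22*Y, proj("top",[*(c+.22*Y),.054]))
E
```

```text
296 [219, 213, 191, 148, 134, 134, 123, 120, 130, 134, 130, 162, 201, 206, 203, 203, 205, 205, 205, 206, 212, 219, 218, 212, 211, 213, 207, 184, 152, 141, 143, 140, 127, 125, 134, 120, 123, 149]
304 [219, 211, 188, 156, 149, 138, 118, 120, 130, 130, 135, 173, 205, 206, 200, 200, 208, 211, 210, 211, 212, 217, 220, 218, 214, 203, 184, 152, 141, 142, 144, 142, 122, 107, 116, 115, 122, 147]
312 [207, 194, 163, 145, 142, 131, 115, 123, 132, 128, 144, 182, 205, 208, 208, 206, 205, 206, 208, 210, 212, 213, 212, 214, 217, 216, 195, 154, 143, 143, 141, 132, 117, 107, 113, 116, 129, 156]
320 [213, 194, 156, 142, 139, 127, 117, 126, 131, 129, 162, 206, 215, 215, 215, 213, 211, 208, 206, 207, 206, 206, 206, 209, 209, 211, 196, 155, 140, 146, 149, 143, 128, 116, 116, 125, 154, 182]
328 [199, 181, 149, 137, 138, 128, 118, 127, 131, 130, 162, 200, 203, 198, 194, 193, 195, 198, 202, 202, 204, 207, 210, 213, 210, 193, 157, 151, 155, 152, 141, 124, 122, 128, 122, 136, 172, 190]
306 [216, 220, 215, 204, 201, 202, 189, 142, 125, 134, 126, 119, 132, 165, 202, 206, 203, 201, 205, 216, 217, 214, 212, 208, 209, 214, 208, 206, 206, 208, 214, 215, 213, 209, 205, 204, 203, 204, 214, 212, 207, 207, 211, 212, 213, 214, 211, 205, 200, 200, 195, 194, 196, 197, 200, 198, 168, 127, 124, 130, 124, 153, 203, 215, 212, 209, 212, 216, 212, 215]
312 [206, 207, 204, 198, 199, 197, 186, 146, 124, 129, 127, 115, 118, 160, 203, 213, 214, 218, 218, 216, 213, 211, 205, 205, 211, 216, 220, 218, 215, 214, 213, 206, 201, 206, 212, 213, 210, 204, 199, 197, 203, 208, 206, 210, 218, 218, 217, 215, 212, 213, 210, 202, 200, 199, 196, 184, 137, 113, 125, 132, 127, 155, 205, 211, 211, 211, 211, 210, 207, 205]
(299, 312) [0.474  0.1108 0.054 ]
(299, 287) [0.5248 0.1106 0.054 ]
(299, 338) [0.4214 0.1111 0.054 ]
handle if shut (y .22): [0.475106 0.11189 ] (np.float64(298.46690903864294), np.float64(311.43947017812644))
```

```bash
python3 nudge.py '[[[0, 0, 0, 0.115, 0.5], [0, 0, 0, 0.115, 0.5], [0, 0, 0, 0.115, 0.5], [0, 0, 0, 0.115, 0.5]]]' 40; python3 nudge.py '[[[0.0344, -0.036, 0, 0, 0.5], [0.0344, -0.036, 0, 0, 0.5], [0.0344, -0.036, 0, 0, 0.5], [0.0344, -0.036, 0, 0, 0.5], [0.0344, -0.036, 0, 0, 0.5], [0, -0.046, 0, 0, 0.5], [0, -0.046, 0, 0, 0.5], [0, -0.046, 0, 0, 0.5], [0, -0.046, 0, 0, 0.5], [0, -0.046, 0, 0, 0.5], [0, -0.046, 0, 0, 0.5], [0, -0.046, 0, 0, 0.5], [0, -0.046, 0, 0, 0.5], [0, -0.046, 0, 0, 0.5], [0, -0.046, 0, 0, 0.5], [0, -0.046, 0, 0, 0.5], [0, -0.046, 0, 0, 0.5], [0, 0, 0, 0, 0.5]]]'; python3 -c "
from station import bot
o=bot.get_obs();print(o['q'].round(3))"
```

```text
t: 0.5
eef_pos: [0.2799, -0.6139, 0.2307]
tool_rot: [-0.0, 1.0, -0.018, -0.0]
contact_force: [-0.8, 0.3, -0.6]
gripper_width: 0.5
grasp_force: 0.0
t: 2.3
eef_pos: [0.4749, 0.1191, 0.2315]
tool_rot: [-0.002, 1.0, -0.011, 0.0]
contact_force: [0.5, -0.2, -0.0]
gripper_width: 0.5
grasp_force: 0.0
[-0.107  0.188 -0.297  1.972  0.062  0.989 -2.027]
```

```bash
python3 nudge.py '[[[0, 0, 0.035, 0, 0.5], [0, 0, 0.035, 0, 0.5], [0, 0, 0.02, 0, 0.5], [0, 0, 0, 0, 0.5]]]'
```

```text
t: 2.7
eef_pos: [0.4732, 0.1107, 0.1385]
tool_rot: [0.001, 1.0, -0.016, -0.003]
contact_force: [0.1, -0.8, 0.2]
gripper_width: 0.499
grasp_force: 0.0
```

```bash
python3 nudge.py '[[[0, 0, 0.035, 0, 0.5], [0, 0, 0.035, 0, 0.5], [0, 0, 0.0335, 0, 0.5], [0, 0, 0, 0, 0.5], [0, 0, 0, 0, 0], [0, 0, 0, 0, 0], [0, 0, 0, 0, 0], [0, 0, 0, 0, 0]]]'
```

```text
t: 3.5
eef_pos: [0.4766, 0.1121, 0.039]
tool_rot: [-0.0, 1.0, -0.016, 0.001]
contact_force: [0.3, 1.5, 4.8]
gripper_width: 0.099
grasp_force: 39.2
```

```bash
python3 nudge.py '[[[0, -0.02, 0, 0, 0], [0, -0.025, 0, 0, 0], [0, -0.025, 0, 0, 0], [0, -0.025, 0, 0, 0], [0, -0.02, 0, 0, 0], [0, -0.015, 0, 0, 0], [0, -0.008, 0, 0, 0], [0, 0, 0, 0, 0], [0, 0, 0, 0, 0]]]'
```

```text
t: 4.4
eef_pos: [0.4808, 0.2471, 0.0389]
tool_rot: [0.002, 1.0, -0.017, 0.0]
contact_force: [-1.2, -6.0, 11.1]
gripper_width: 0.097
grasp_force: 40.6
```

```bash
python3 nudge.py '[[[0, 0, 0, 0, 0.5], [0, 0, 0, 0, 0.5], [0, 0, 0, 0, 0.5], [0, 0, -0.04, 0, 0.5], [0, 0, -0.04, 0, 0.5], [0, 0, -0.04, 0, 0.5], [0, 0, -0.04, 0, 0.5], [0, 0, -0.03, 0, 0.5]]]' ; python3 nudge.py '[[[0, 0, 0, -0.1407, 0.8], [0, 0, 0, -0.1407, 0.8], [0, 0, 0, -0.1407, 0.8], [0, 0, 0, -0.1407, 0.8], [0, 0, 0, -0.1407, 0.8], [0, 0, 0, -0.1407, 0.8], [0, 0, 0, -0.1407, 0.8], [0, 0, 0, -0.1407, 0.8], [0, 0, 0, -0.1407, 0.8], [0, 0, 0, -0.1407, 0.8], [0, 0, 0, -0.1407, 0.8], [0, 0, 0, -0.1407, 0.8], [0, 0, 0, 0, 0.8], [0, 0, 0, 0, 0.8]]]'
cat > d.py <<'E'
import sys
from h import *
from scipy.spatial.transform import Rotation as R
o=bot.get_obs(); w,x,y,z=o["tool_rot"]; M=R.from_quat([x,y,z,w]).as_matrix()
print("pos",o["eef_pos"].round(4),"toolx",M[:,0].round(4),"tooly",M[:,1].round(4),"q7",o["q"].round(2),"F",o["contact_force"].round(1),"w",round(float(o["gripper_width"]),3))
if len(sys.argv)>3: print("delta tool",(M.T@(np.array(sys.argv[1:4],float)-o["eef_pos"])).round(4))
E
python3 d.py 0.6456 0.1926 0.089
python3 -c "
from h import *
cv2.imwrite('pics/top1.png',bot.read_camera('top'))"
```

```text
t: 5.2
eef_pos: [0.4803, 0.2503, 0.2304]
tool_rot: [-0.001, 1.0, -0.016, 0.001]
contact_force: [0.7, 0.2, -0.4]
gripper_width: 0.498
grasp_force: 0.0
t: 6.6
eef_pos: [0.4799, 0.2498, 0.2277]
tool_rot: [-0.0, 0.678, 0.735, -0.0]
contact_force: [0.0, -0.3, 0.3]
gripper_width: 0.8
grasp_force: 0.0
pos [0.4799 0.2498 0.2277] toolx [-0.0816  0.9967  0.    ] tooly [ 9.967e-01  8.160e-02 -3.000e-04] q7 [-0.12  0.32 -0.58  1.85  0.2   1.03 -0.69] F [ 0.  -0.3  0.3] w 0.8
delta tool [-0.0705  0.1605  0.1386]
```

View pics/top1.png

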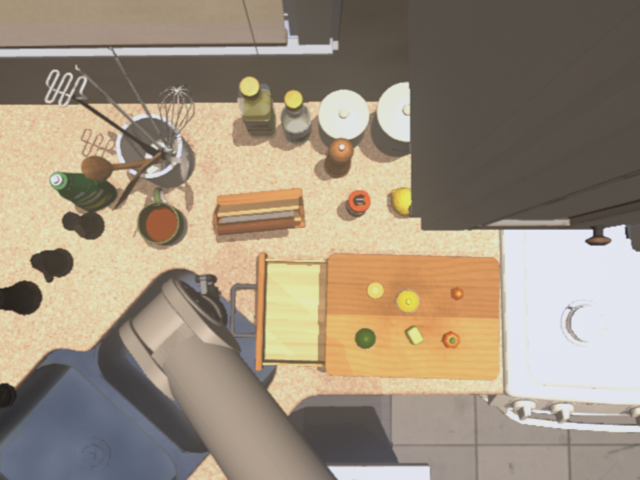

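The drawer is fully out, with its front at px (262,312), and the arm has clear space. Next is the grip.

```bash
python3 nudge.py '[[[-0.0176, 0.0401, 0, 0, 0.8], [-0.0176, 0.0401, 0, 0, 0.8], [-0.0176, 0.0401, 0, 0, 0.8], [-0.0177, 0.0402, 0, 0, 0.8], [0, 0, 0, 0, 0.8], [0, 0, 0.04, 0, 0.8], [0, 0, 0.03, 0, 0.8], [0, 0, 0, 0, 0.8], [0, 0, 0, 0, 0.8]]]' 20; python3 d.py 0.6456 0.1926 0.089
```

```text
t: 7.55
eef_pos: [0.6456, 0.1936, 0.1581]
tool_rot: [-0.0, 0.677, 0.736, -0.0]
contact_force: [-0.7, 0.7, 0.9]
gripper_width: 0.799
grasp_force: 0.0
pos [0.6456 0.1936 0.1581] toolx [-8.460e-02  9.964e-01 -1.000e-04] tooly [ 9.964e-01  8.460e-02 -7.000e-04] q7 [-0.06  0.59 -0.48  1.6   0.3   1.03 -0.53] F [-0.7  0.7  0.9] w 0.799
delta tool [-0.001  -0.0001  0.0691]
```

```bash
python3 nudge.py '[[[0, 0, 0.03, 0, 0.8], [0, 0, 0.025, 0, 0.8], [0, 0, 0.014, 0, 0.8], [0, 0, 0, 0, 0.8], [0, 0, 0, 0, 0.2], [0, 0, 0, 0, 0.1], [0, 0, 0, 0, 0], [0, 0, 0, 0, 0], [0, 0, 0, 0, 0]]]' 20; python3 d.py 0.6456 0.1926 0.089
```

```text
t: 8.45
eef_pos: [0.6472, 0.1938, 0.0908]
tool_rot: [0.001, 0.676, 0.737, 0.001]
contact_force: [-0.8, -0.7, 5.9]
gripper_width: 0.335
grasp_force: 19.4
pos [0.6472 0.1938 0.0908] toolx [-8.510e-02  9.964e-01  7.000e-04] tooly [0.9964 0.0851 0.0033] q7 [-0.07  0.66 -0.45  1.64  0.35  0.91 -0.57] F [-0.8 -0.7  5.9] w 0.335
delta tool [-0.001  -0.0017  0.0018]
```

```bash
python3 nudge.py '[[[0, -0.003, -0.006, 0, 0], [0, -0.0047, -0.01, 0, 0], [0, -0.0047, -0.01, 0, 0], [0, -0.0047, -0.01, 0, 0], [0, -0.0047, -0.01, 0, 0], [0, -0.0047, -0.01, 0, 0], [0, -0.0047, -0.01, 0, 0], [0, -0.0047, -0.01, 0, 0], [0, -0.003, -0.01, 0, 0], [0, 0, -0.02, 0, 0], [0, 0, -0.03, 0, 0], [0, 0, -0.03, 0, 0], [0, 0, 0, 0, 0]]]' 30; python3 d.py
```

```text
t: 9.75
eef_pos: [0.6086, 0.1913, 0.2598]
tool_rot: [0.001, 0.676, 0.737, 0.003]
contact_force: [1.4, -0.1, -0.6]
gripper_width: 0.326
grasp_force: 29.7
pos [0.6086 0.1913 0.2598] toolx [-0.0855  0.9963  0.0019] tooly [0.9963 0.0855 0.0065] q7 [-0.02  0.44 -0.52  1.59  0.23  1.16 -0.51] F [ 1.4 -0.1 -0.6] w 0.326
```

```bash
python3 nudge.py '[[[0, 0, 0, 0, 0], [0, 0, 0, 0, 0], [0, 0, 0, 0, 0]]]' 110; python3 d.py;  python3 -c "
from h import *
a=bot.read_camera('scene');cv2.imwrite('pics/s2.png',cv2.resize(a[90:330,150:470],None,fx=2,fy=2))"
```

```text
t: 10.05
eef_pos: [0.6062, 0.1895, 0.2533]
tool_rot: [-0.001, 0.676, 0.737, -0.001]
contact_force: [-0.2, 0.0, -0.9]
gripper_width: 0.287
grasp_force: 107.7
pos [0.6062 0.1895 0.2533] toolx [-8.540e-02  9.963e-01 -8.000e-04] tooly [ 0.9963  0.0854 -0.0028] q7 [-0.02  0.44 -0.52  1.6   0.23  1.16 -0.51] F [-0.2  0.  -0.9] w 0.287
```

View pics/s2.png

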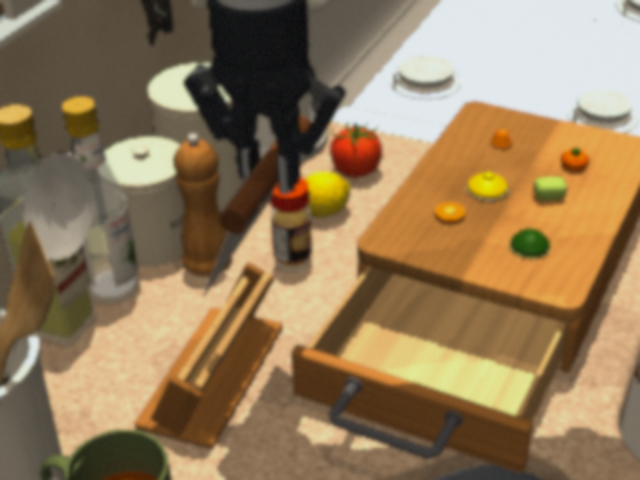

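The scraper is held and hanging over the rest. The near blade corner is at crop (208,290), i.e. scene (254,235). I'll check its tilt.

```bash
python3 - <<'E'
from h import *
tx=np.array([-.0854,.9963,0]);ty=np.array([.9963,.0854,0])
G=np.array([.6062,.1895,.2723])
for s in(0,.004):
  for th in(0,5,10,15,20,25):
    t=np.radians(th); print(s,th,np.round(proj("scene",G+(.075+s)*tx+.095*(np.sin(t)*ty-[0,0,np.cos(t)])),1),"grip end",np.round(proj("scene",G+(.076+s)*tx),1))
E
python3 nudge.py '[[[0, 0, 0, 0, 0], [0, 0, 0, 0, 0]]]' 120; python3 d.py
```

```text
0 0 [270.7 243. ] grip end [266.  197.5]
0 5 [266.1 241.8] grip end [266.  197.5]
0 10 [261.7 240.3] grip end [266.  197.5]
0 15 [257.2 238.6] grip end [266.  197.5]
0 20 [252.8 236.5] grip end [266.  197.5]
0 25 [248.6 234.1] grip end [266.  197.5]
0.004 0 [269.7 244.5] grip end [264.9 198.9]
0.004 5 [265.2 243.3] grip end [264.9 198.9]
0.004 10 [260.7 241.8] grip end [264.9 198.9]
0.004 15 [256.2 240. ] grip end [264.9 198.9]
0.004 20 [251.8 237.9] grip end [264.9 198.9]
0.004 25 [247.6 235.6] grip end [264.9 198.9]
t: 10.3
eef_pos: [0.607, 0.1899, 0.2543]
tool_rot: [-0.0, 0.676, 0.737, -0.0]
contact_force: [-0.0, 0.6, -1.5]
gripper_width: 0.285
grasp_force: 117.6
pos [0.607  0.1899 0.2543] toolx [-8.540e-02  9.963e-01 -1.000e-04] tooly [ 9.963e-01  8.540e-02 -8.000e-04] q7 [-0.02  0.44 -0.52  1.6   0.23  1.16 -0.51] F [-0.   0.6 -1.5] w 0.285
```

The blade is held about 18° tilted with the edge on tool +y, and it is stable at 118 N. I'll swing it behind the trimmings with the edge leading.

```bash
python3 nudge.py '[[[0, -0.04, -0.01, 0, 0], [0, -0.04, -0.01, 0, 0], [0, 0, 0, -0.1454, 0], [0, 0, 0, -0.1454, 0], [0, 0, 0, -0.1454, 0], [0, 0, 0, -0.1454, 0], [0, 0, 0, -0.1454, 0], [0, 0, 0, -0.1454, 0], [0, 0, 0, -0.1454, 0], [0, 0, 0, -0.1454, 0], [0, 0, 0, -0.1454, 0], [0, 0, 0, -0.1454, 0], [0, 0, 0, 0, 0], [0, 0, 0, 0, 0]]]'; python3 d.py .4627 -.274 .22;  python3 -c "
from h import *
a=bot.read_camera('top');cv2.imwrite('pics/t3.png',a)"
```

```text
t: 11.7
eef_pos: [0.5275, 0.183, 0.2747]
tool_rot: [-0.0, 0.018, 1.0, 0.0]
contact_force: [0.9, 0.2, -1.5]
gripper_width: 0.282
grasp_force: 117.9
pos [0.5275 0.183  0.2747] toolx [-9.994e-01  3.540e-02  1.000e-04] tooly [3.540e-02 9.994e-01 1.000e-04] q7 [ 0.2   0.35 -0.81  1.75  0.27  1.17  0.85] F [ 0.9  0.2 -1.5] w 0.282
delta tool [ 0.0485 -0.459   0.0547]
```

```bash
python3 nudge.py '[[[0.00485, -0.0459, 0, 0, 0], [0.00485, -0.0459, 0, 0, 0], [0.00485, -0.0459, 0, 0, 0], [0.00485, -0.0459, 0, 0, 0], [0.00485, -0.0459, 0, 0, 0], [0.00485, -0.0459, 0, 0, 0], [0.00485, -0.0459, 0, 0, 0], [0.00485, -0.0459, 0, 0, 0], [0.00485, -0.0459, 0, 0, 0], [0.00485, -0.0459, 0, 0, 0], [0, 0, 0, 0, 0], [0, 0, 0.03, 0, 0], [0, 0, 0.03, 0, 0], [0, 0, 0.02, 0, 0], [0, 0, 0, 0, 0], [0, 0, 0, 0, 0]]]'; python3 d.py .4627 -.274 .17; python3 -c "
from h import *
a=bot.read_camera('scene');cv2.imwrite('pics/s4.png',cv2.resize(a[90:290,310:500],None,fx=3,fy=3))"
```

```text
t: 13.35
eef_pos: [0.4649, -0.2739, 0.1953]
tool_rot: [0.0, 0.016, 1.0, 0.0]
contact_force: [-0.2, -0.1, -0.7]
gripper_width: 0.282
grasp_force: 118.1
pos [ 0.4649 -0.2739  0.1953] toolx [-9.995e-01  3.240e-02 -2.000e-04] tooly [3.240e-02 9.995e-01 1.000e-04] q7 [ 0.9   0.35 -0.59  1.89  0.24  0.97  1.74] F [-0.2 -0.1 -0.7] w 0.282
delta tool [ 0.0022 -0.0002  0.0253]
```

View pics/s4.png

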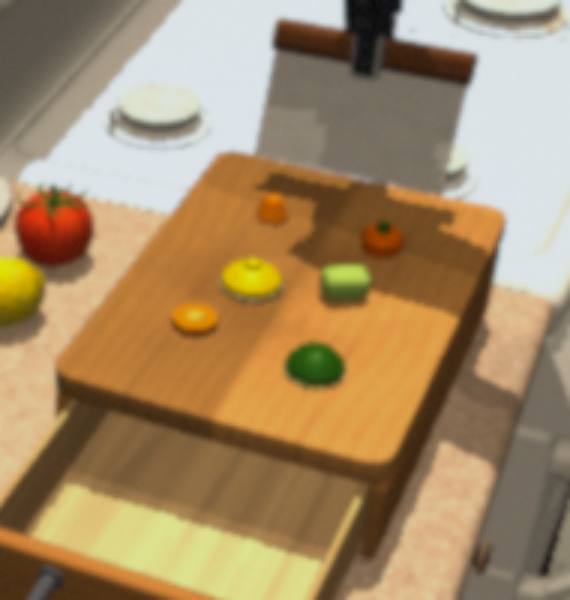

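The blade is poised over the board's far end, with edge corners at crop (258,150) and (443,190), behind all six trimmings. I'll check where the edge is, then lower it.

```bash
python3 -c "
from h import *
for z in(.115,.125):
  a=onz('scene',(396,140),z);b=onz('scene',(457.7,153.3),z);print(a,b,np.linalg.norm(a-b))"
python3 nudge.py '[[[0, 0, 0.01, 0, 0], [0, 0, 0.006, 0, 0], [0, 0, 0.003, 0, 0], [0, 0, 0, 0, 0], [0, 0, 0, 0, 0]]]'; python3 d.py
```

```text
[ 0.54126763 -0.25580167  0.115     ] [ 0.39123825 -0.25131859  0.115     ] 0.150096342073371
[ 0.53658535 -0.23860806  0.125     ] [ 0.38892149 -0.23419567  0.125     ] 0.14772976806149407
t: 13.9
eef_pos: [0.4646, -0.2741, 0.1759]
tool_rot: [0.0, 0.016, 1.0, -0.0]
contact_force: [-0.4, 1.0, -1.2]
gripper_width: 0.278
grasp_force: 118.1
pos [ 0.4646 -0.2741  0.1759] toolx [-9.995e-01  3.140e-02 -1.000e-04] tooly [ 0.0314  0.9995 -0.    ] q7 [ 0.89  0.38 -0.58  1.9   0.26  0.93  1.73] F [-0.4  1.  -1.2] w 0.278
```

```bash
python3 nudge.py '[[[0, 0, 0.002, 0, 0], [0, 0, 0, 0, 0], [0, 0, 0, 0, 0]]]'; python3 nudge.py '[[[0, 0, 0.0015, 0, 0], [0, 0, 0, 0, 0], [0, 0, 0, 0, 0]]]'
```

```text
t: 14.2
eef_pos: [0.4646, -0.2741, 0.1739]
tool_rot: [0.0, 0.016, 1.0, -0.0]
contact_force: [1.0, 0.0, -1.4]
gripper_width: 0.28
grasp_force: 118.1
t: 14.5
eef_pos: [0.4645, -0.2741, 0.1723]
tool_rot: [-0.0, 0.016, 1.0, 0.0]
contact_force: [0.7, -0.5, -0.4]
gripper_width: 0.284
grasp_force: 118.1
```

```bash
for i in 1 ; do python3 nudge.py '[[[0, 0, 0.0015, 0, 0], [0, 0, 0, 0, 0], [0, 0, 0, 0, 0]]]'; python3 nudge.py '[[[0, 0, 0.001, 0, 0], [0, 0, 0, 0, 0], [0, 0, 0, 0, 0]]]'; done
```

```text
t: 14.8
eef_pos: [0.4645, -0.2741, 0.1707]
tool_rot: [-0.0, 0.016, 1.0, 0.0]
contact_force: [0.8, 0.3, -1.4]
gripper_width: 0.282
grasp_force: 118.1
t: 15.1
eef_pos: [0.4647, -0.2743, 0.1701]
tool_rot: [0.0, 0.016, 1.0, -0.0]
contact_force: [-0.2, -0.0, 0.2]
gripper_width: 0.28
grasp_force: 119.2
```

```bash
python3 nudge.py '[[[0, 0, 0.001, 0, 0], [0, 0, 0, 0, 0], [0, 0, 0, 0, 0]]]'; python3 nudge.py '[[[0, 0, 0.0008, 0, 0], [0, 0, 0, 0, 0], [0, 0, 0, 0, 0]]]'
```

```text
t: 15.4
eef_pos: [0.4648, -0.2746, 0.1696]
tool_rot: [0.0, 0.016, 1.0, -0.0]
contact_force: [-2.0, 0.4, 6.7]
gripper_width: 0.287
grasp_force: 121.3
t: 15.7
eef_pos: [0.4649, -0.2748, 0.1692]
tool_rot: [0.0, 0.016, 1.0, -0.001]
contact_force: [-3.4, -0.7, 9.6]
gripper_width: 0.282
grasp_force: 122.9
```

```bash
python3 nudge.py '[[[0, 0.005, 0, 0, 0], [0, 0.01, 0, 0, 0], [0, 0.01, 0, 0, 0], [0, 0.01, 0, 0, 0], [0, 0.01, 0, 0, 0]]]'; python3 nudge.py '[[[0, 0.01, 0, 0, 0], [0, 0.01, 0, 0, 0], [0, 0.01, 0, 0, 0], [0, 0.01, 0, 0, 0], [0, 0.01, 0, 0, 0]]]'
```

```text
t: 16.2
eef_pos: [0.4683, -0.2311, 0.1699]
tool_rot: [0.003, 0.016, 1.0, -0.002]
contact_force: [0.8, -3.4, 4.7]
gripper_width: 0.283
grasp_force: 120.3
t: 16.7
eef_pos: [0.47, -0.1809, 0.1699]
tool_rot: [0.003, 0.016, 1.0, -0.002]
contact_force: [-0.0, -8.0, 8.1]
gripper_width: 0.284
grasp_force: 119.7
```

```bash
python3 nudge.py '[[[0, 0.01, 0, 0, 0], [0, 0.01, 0, 0, 0], [0, 0.01, 0, 0, 0], [0, 0.01, 0, 0, 0], [0, 0.01, 0, 0, 0], [0, 0.01, 0, 0, 0]]]'; python3 nudge.py '[[[0, 0.01, 0, 0, 0], [0, 0.01, 0, 0, 0], [0, 0.01, 0, 0, 0], [0, 0.01, 0, 0, 0], [0, 0.01, 0, 0, 0], [0, 0.01, 0, 0, 0]]]';  python3 -c "
from h import *
a=bot.read_camera('scene');cv2.imwrite('pics/s5.png',cv2.resize(a[90:290,310:500],None,fx=3,fy=3))"
```

```text
t: 17.3
eef_pos: [0.4719, -0.1209, 0.1698]
tool_rot: [0.003, 0.016, 1.0, -0.002]
contact_force: [2.1, -6.8, 12.2]
gripper_width: 0.287
grasp_force: 121.4
t: 17.9
eef_pos: [0.4737, -0.061, 0.1697]
tool_rot: [0.003, 0.017, 1.0, -0.002]
contact_force: [1.9, -6.3, 6.7]
gripper_width: 0.285
grasp_force: 120.5
```

View pics/s5.png

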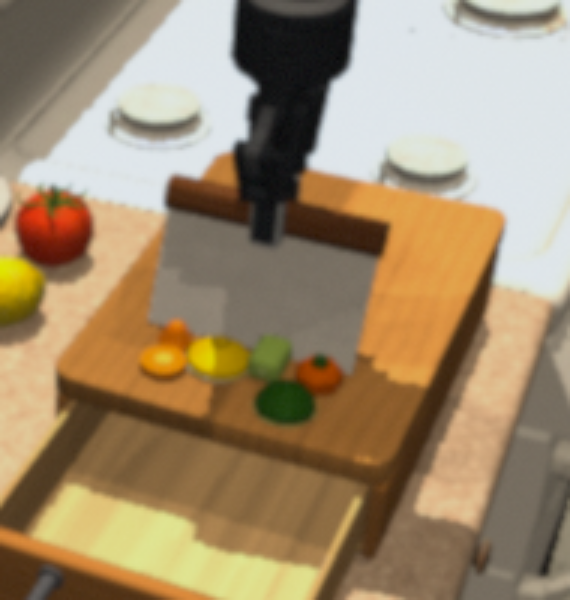

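All six trimmings lie ahead of the blade, within its width (crop (163,360) to (320,375)). I'll continue over the end.

```bash
python3 nudge.py '[[[0, 0.01, 0, 0, 0], [0, 0.01, 0, 0, 0], [0, 0.01, 0, 0, 0], [0, 0.01, 0, 0, 0], [0, 0.01, 0, 0, 0], [0, 0.01, 0, 0, 0]]]'; python3 nudge.py '[[[0, 0.01, 0, 0, 0], [0, 0.01, 0, 0, 0], [0, 0.01, 0, 0, 0], [0, 0.01, 0, 0, 0], [0, 0.01, 0, 0, 0], [0, 0.01, 0, 0, 0], [0, 0.01, 0, 0, 0], [0, 0, 0, 0, 0], [0, 0, 0, 0, 0], [0, 0, -0.03, 0, 0], [0, 0, -0.03, 0, 0], [0, 0, -0.03, 0, 0], [0, 0, 0, 0, 0]]]';  python3 -c "
from h import *
a=bot.read_camera('scene');cv2.imwrite('pics/s6.png',cv2.resize(a[90:290,310:500],None,fx=3,fy=3))"; python3 d.py
```

```text
t: 18.55
eef_pos: [0.4756, -0.0006, 0.1697]
tool_rot: [0.002, 0.017, 1.0, -0.001]
contact_force: [2.6, -2.6, 11.8]
gripper_width: 0.279
grasp_force: 123.3
t: 19.85
eef_pos: [0.4777, 0.0709, 0.2617]
tool_rot: [0.003, 0.016, 1.0, 0.0]
contact_force: [0.5, 0.9, -0.5]
gripper_width: 0.278
grasp_force: 122.2
pos [0.4766 0.0704 0.2597] toolx [-0.9995  0.0328 -0.0039] tooly [ 3.280e-02  9.995e-01 -2.000e-04] q7 [ 0.41  0.2  -0.77  1.93  0.16  1.07  1.11] F [ 0.1  0.1 -0.4] w 0.279
```

View pics/s6.png

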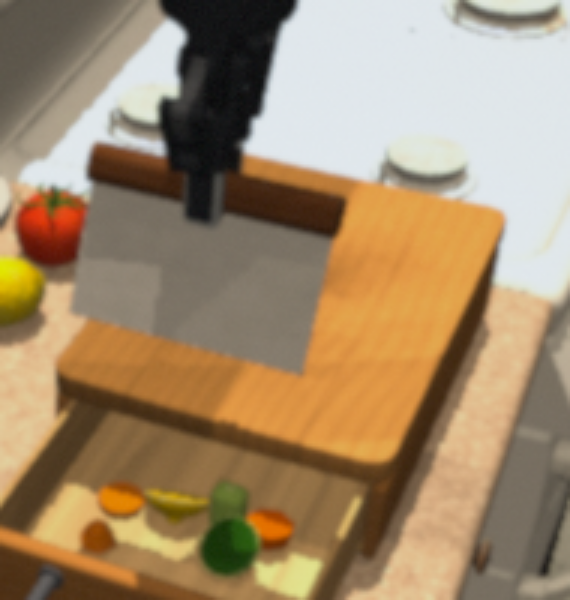

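All six trimmings are in the drawer (crop y 490–550) and the board is bare. Edge corners are at crop (75,310) and (305,372). I'll work out the edge offset for the return.

```bash
python3 - <<'E'
from h import *
T=np.array([.4766,.0704]);tx=np.array([-.9995,.0328]);ty=np.array([.0328,.9995])
for z in(.183,.187,.19):
  a=onz('scene',(335,193.3),z)[:2];b=onz('scene',(411.7,214),z)[:2];c=(a+b)/2-T
  print(z,np.linalg.norm(a-b).round(4),"along tx,ty",(c@tx).round(4),(c@ty).round(4),"yaw err deg",np.degrees(np.arctan2((b-a)@ty,(b-a)@tx)).round(2))
E
python3 nudge.py '[[[0, 0, 0, 0.1453, 0], [0, 0, 0, 0.1453, 0], [0, 0, 0, 0.1453, 0], [0, 0, 0, 0.1453, 0], [0, 0, 0, 0.1453, 0], [0, 0, 0, 0.1453, 0], [0, 0, 0, 0.1453, 0], [0, 0, 0, 0.1453, 0], [0, 0, 0, 0.1453, 0], [0, 0, 0, 0.1453, 0], [0, 0, 0, 0, 0], [0, 0, 0, 0, 0]]]'; python3 d.py .6323 .1925 .22
```

```text
0.183 0.1496 along tx,ty -0.0009 0.0281 yaw err deg 0.16
0.187 0.1486 along tx,ty 0.0009 0.0333 yaw err deg 0.16
0.19 0.1478 along tx,ty 0.0023 0.0371 yaw err deg 0.16
t: 21.1
eef_pos: [0.4748, 0.0703, 0.2571]
tool_rot: [-0.0, 0.675, 0.738, -0.001]
contact_force: [0.4, -0.6, -0.8]
gripper_width: 0.281
grasp_force: 122.2
pos [0.4748 0.0703 0.2571] toolx [-8.990e-02  9.959e-01 -3.000e-04] tooly [ 0.9959  0.0899 -0.0016] q7 [ 0.25  0.18 -0.58  1.94  0.11  1.06 -0.29] F [ 0.4 -0.6 -0.8] w 0.281
delta tool [0.1075 0.1679 0.0368]
```

```bash
python3 nudge.py '[[[0.027, 0.042, 0, 0, 0], [0.027, 0.042, 0, 0, 0], [0.027, 0.042, 0, 0, 0], [0.0265, 0.042, 0, 0, 0], [0, 0, 0, 0, 0], [0, 0, 0.04, 0, 0], [0, 0, 0.02, 0, 0], [0, 0, 0, 0, 0], [0, 0, 0, 0, 0], [0, 0, 0, 0, 0]]]'; python3 d.py .6334 .1916 .16;  python3 -c "
from h import *
a=bot.read_camera('scene');cv2.imwrite('pics/s7.png',cv2.resize(a[180:320,200:330],None,fx=4,fy=4))"
```

```text
t: 22.1
eef_pos: [0.6343, 0.1925, 0.1998]
tool_rot: [0.001, 0.676, 0.737, 0.001]
contact_force: [0.3, -0.3, -1.1]
gripper_width: 0.284
grasp_force: 122.2
pos [0.6343 0.1925 0.1998] toolx [-8.690e-02  9.962e-01  7.000e-04] tooly [0.9962 0.0869 0.0025] q7 [-0.    0.54 -0.55  1.59  0.31  1.09 -0.55] F [ 0.3 -0.3 -1.1] w 0.284
delta tool [-0.0009 -0.0011  0.0398]
```

View pics/s7.png

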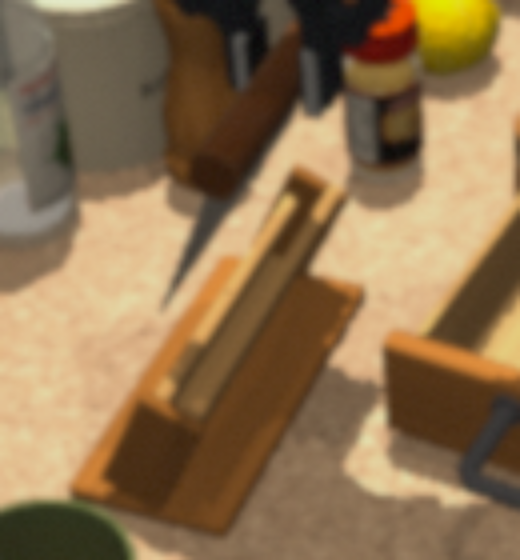

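```bash
python3 - <<'E'
from h import *
T=np.array([.6343,.1925,.1998]);tx=np.array([-.085,.9964,0]);ty=np.array([.9964,.085,0])
for z in(.126,.128):
  e=onz('scene',(241.2,256.2),z); print("edge corner",e.round(4),"tx,ty off",((e-T)@tx).round(4),((e-T)@ty).round(4))
cr=lambda P:(np.array(proj('scene',P))-[200,180])*4
Z=np.array([0,0,1]);s=-.4226*ty+.9063*Z;n=.9063*ty+.4226*Z
g=np.array([.6472,.1938,.108]); F0=g-.095*s-.001*n  # floor at front face
for t in(.075,.084):
  for nm,S,N in(("front top",.068,0),("rear top",.046,.010),("front@46",.046,0)): print(t,nm,cr(F0+S*s+N*n+t*tx).round(1))
E
```

```text
edge corner [0.6629 0.266  0.126 ] tx,ty off 0.0708 0.0348
edge corner [0.6616 0.2678 0.128 ] tx,ty off 0.0727 0.0336
0.075 front top [193.1 385.9]
0.075 rear top [160.6 401.4]
0.075 front@46 [179.2 412.3]
0.084 front top [184.5 399.1]
0.084 rear top [152.  414.4]
0.084 front@46 [170.8 425.4]
```

```bash
python3 nudge.py '[[[-0.001, 0.0055, 0, 0, 0], [0, 0, 0.02, 0, 0], [0, 0, 0.02, 0, 0], [0, 0, 0.012, 0, 0], [0, 0, 0, 0, 0], [0, 0, 0, 0, 0], [0, 0, 0, 0, 0]]]' 80; python3 d.py .6399 .1922 .147; python3 nudge.py '[[[0, -0.002, 0, 0, 0], [0, 0, 0, 0, 0], [0, 0, 0, 0, 0]]]';python3 nudge.py '[[[0, -0.002, 0, 0, 0], [0, 0, 0, 0, 0], [0, 0, 0, 0, 0]]]'
```

```text
t: 22.85
eef_pos: [0.6399, 0.1923, 0.1473]
tool_rot: [0.0, 0.676, 0.737, 0.001]
contact_force: [0.3, -0.0, -0.8]
gripper_width: 0.282
grasp_force: 122.3
pos [0.6399 0.1923 0.1473] toolx [-8.630e-02  9.963e-01  6.000e-04] tooly [0.9963 0.0863 0.002 ] q7 [-0.02  0.6  -0.53  1.62  0.35  1.01 -0.57] F [ 0.3 -0.  -0.8] w 0.282
delta tool [-0.0001  0.      0.0003]
t: 23.15
eef_pos: [0.6372, 0.1917, 0.1464]
tool_rot: [0.0, 0.676, 0.737, 0.0]
contact_force: [-0.8, 0.6, -0.9]
gripper_width: 0.28
grasp_force: 122.3
t: 23.45
eef_pos: [0.635, 0.1914, 0.146]
tool_rot: [0.0, 0.676, 0.737, -0.0]
contact_force: [0.8, 0.5, -1.7]
gripper_width: 0.283
grasp_force: 122.3
```

```bash
python3 nudge.py '[[[0, -0.002, 0, 0, 0], [0, 0, 0, 0, 0], [0, 0, 0, 0, 0]]]';python3 nudge.py '[[[0, -0.0015, 0, 0, 0], [0, 0, 0, 0, 0], [0, 0, 0, 0, 0]]]';python3 nudge.py '[[[0, -0.0015, 0, 0, 0], [0, 0, 0, 0, 0], [0, 0, 0, 0, 0]]]'
```

```text
t: 23.75
eef_pos: [0.633, 0.1912, 0.146]
tool_rot: [0.0, 0.676, 0.737, -0.0]
contact_force: [0.5, 0.3, -1.6]
gripper_width: 0.281
grasp_force: 122.3
t: 24.05
eef_pos: [0.6316, 0.1912, 0.146]
tool_rot: [0.0, 0.676, 0.737, 0.0]
contact_force: [0.4, -0.3, -0.6]
gripper_width: 0.281
grasp_force: 122.3
t: 24.35
eef_pos: [0.6301, 0.191, 0.146]
tool_rot: [0.0, 0.676, 0.737, -0.0]
contact_force: [0.3, -0.6, -0.9]
gripper_width: 0.279
grasp_force: 122.3
```

```bash
python3 nudge.py '[[[0, -0.0015, 0, 0, 0], [0, 0, 0, 0, 0], [0, 0, 0, 0, 0]]]';python3 nudge.py '[[[0, -0.001, 0, 0, 0], [0, 0, 0, 0, 0], [0, 0, 0, 0, 0]]]'
```

```text
t: 24.65
eef_pos: [0.6286, 0.1909, 0.146]
tool_rot: [0.0, 0.676, 0.737, -0.0]
contact_force: [-0.1, -0.5, -1.0]
gripper_width: 0.282
grasp_force: 122.3
t: 24.95
eef_pos: [0.6276, 0.1908, 0.146]
tool_rot: [0.0, 0.676, 0.737, -0.0]
contact_force: [0.4, 0.2, -0.1]
gripper_width: 0.281
grasp_force: 122.3
```

```bash
python3 nudge.py '[[[0, -0.001, 0, 0, 0], [0, 0, 0, 0, 0], [0, 0, 0, 0, 0]]]';python3 nudge.py '[[[0, -0.001, 0, 0, 0], [0, 0, 0, 0, 0], [0, 0, 0, 0, 0]]]';python3 nudge.py '[[[0, -0.001, 0, 0, 0], [0, 0, 0, 0, 0], [0, 0, 0, 0, 0]]]'
```

```text
t: 25.25
eef_pos: [0.6266, 0.1907, 0.146]
tool_rot: [0.0, 0.676, 0.737, 0.0]
contact_force: [-0.2, -0.1, -1.0]
gripper_width: 0.285
grasp_force: 122.3
t: 25.55
eef_pos: [0.6259, 0.1906, 0.1462]
tool_rot: [0.0, 0.676, 0.737, 0.0]
contact_force: [1.2, -0.2, -1.5]
gripper_width: 0.281
grasp_force: 123.4
t: 25.85
eef_pos: [0.6253, 0.1906, 0.1463]
tool_rot: [0.0, 0.676, 0.737, 0.001]
contact_force: [4.0, 0.6, -1.4]
gripper_width: 0.281
grasp_force: 125.2
```

```bash
python3 nudge.py '[[[0, 0.0035, 0, 0, 0], [0, 0.0047, 0.01, 0, 0], [0, 0, 0, 0, 0], [0, 0, 0, 0, 0]]]';python3 nudge.py '[[[0, 0.0047, 0.01, 0, 0], [0, 0, 0, 0, 0], [0, 0, 0, 0, 0]]]';python3 nudge.py '[[[0, 0.0047, 0.01, 0, 0], [0, 0, 0, 0, 0], [0, 0, 0, 0, 0]]]'
```

```text
t: 26.25
eef_pos: [0.6321, 0.191, 0.1349]
tool_rot: [-0.001, 0.676, 0.737, -0.001]
contact_force: [-0.4, 0.8, -1.3]
gripper_width: 0.28
grasp_force: 122.4
t: 26.55
eef_pos: [0.6371, 0.1915, 0.1254]
tool_rot: [-0.0, 0.676, 0.737, -0.001]
contact_force: [-0.9, 0.4, 0.2]
gripper_width: 0.279
grasp_force: 122.3
t: 26.85
eef_pos: [0.642, 0.1919, 0.1155]
tool_rot: [-0.0, 0.676, 0.737, -0.0]
contact_force: [-0.0, 0.0, -0.2]
gripper_width: 0.284
grasp_force: 122.3
```

```bash
python3 nudge.py '[[[0, 0.0045, 0.01, 0, 0], [0, 0, 0, 0, 0], [0, 0, 0, 0, 0]]]';python3 nudge.py '[[[0, 0.002, 0.005, 0, 0], [0, 0, 0, 0, 0], [0, 0, 0, 0, 0]]]';python3 nudge.py '[[[0, 0.001, 0.003, 0, 0], [0, 0, 0, 0, 0], [0, 0, 0, 0, 0]]]'
```

```text
t: 27.15
eef_pos: [0.6465, 0.1923, 0.1055]
tool_rot: [-0.0, 0.676, 0.737, -0.0]
contact_force: [1.0, -0.1, -1.7]
gripper_width: 0.279
grasp_force: 122.3
t: 27.45
eef_pos: [0.6486, 0.1926, 0.1009]
tool_rot: [-0.0, 0.676, 0.737, -0.0]
contact_force: [-0.2, 0.6, -1.4]
gripper_width: 0.279
grasp_force: 122.3
t: 27.75
eef_pos: [0.6496, 0.1927, 0.0979]
tool_rot: [-0.0, 0.676, 0.737, -0.0]
contact_force: [-0.1, -0.5, -1.3]
gripper_width: 0.278
grasp_force: 122.3
```

```bash
python3 nudge.py '[[[0, 0.0006, 0.0015, 0, 0], [0, 0, 0, 0, 0], [0, 0, 0, 0, 0]]]';python3 nudge.py '[[[0, 0.0006, 0.0015, 0, 0], [0, 0, 0, 0, 0], [0, 0, 0, 0, 0]]]';python3 nudge.py '[[[0, 0.0004, 0.001, 0, 0], [0, 0, 0, 0, 0], [0, 0, 0, 0, 0]]]'
```

```text
t: 28.05
eef_pos: [0.6502, 0.1927, 0.0965]
tool_rot: [0.0, 0.676, 0.737, -0.0]
contact_force: [-0.3, 0.0, -1.7]
gripper_width: 0.283
grasp_force: 122.3
t: 28.35
eef_pos: [0.6508, 0.1928, 0.0949]
tool_rot: [-0.0, 0.676, 0.737, -0.0]
contact_force: [0.1, -0.2, -1.2]
gripper_width: 0.281
grasp_force: 122.3
t: 28.65
eef_pos: [0.6512, 0.1928, 0.094]
tool_rot: [-0.0, 0.676, 0.737, -0.0]
contact_force: [-0.4, 0.3, -0.9]
gripper_width: 0.284
grasp_force: 122.3
```

```bash
python3 nudge.py '[[[0, 0.0004, 0.001, 0, 0], [0, 0, 0, 0, 0], [0, 0, 0, 0, 0.4], [0, 0, 0, 0, 0.5], [0, 0, 0, 0, 0.6], [0, 0, 0, 0, 0.7], [0, 0, 0, 0, 0.7], [0, 0, 0, 0, 0.7]]]' 20; python3 nudge.py '[[[0, 0, -0.01, 0, 0.7], [0, 0, -0.03, 0, 0.7], [0, 0, -0.04, 0, 0.7], [0, 0, -0.04, 0, 0.7], [0, 0, -0.03, 0, 0.7], [0, -0.04, 0, 0, 0.5], [0, -0.04, 0, 0, 0.5], [0, -0.04, 0, 0, 0.5], [0, -0.04, 0, 0, 0.5], [0, 0, 0, 0, 0.5], [0, 0, 0, 0, 0.5]]]'
python3 - <<'E'
from h import *
a=bot.read_camera('scene');b=bot.read_camera('top');cv2.imwrite('pics/s8.png',a);cv2.imwrite('pics/t8.png',b)
a0=cv2.imread('pics/scene0.png');b0=cv2.imread('pics/top0.png')
for n,x,y,(r0,r1,c0,c1) in(("scene",a,a0,(205,320,210,300)),("top",b,b0,(180,250,200,320))):
    d=cv2.absdiff(x,y).max(2)[r0:r1,c0:c1]; print(n,"changed px",(d>40).sum(),"of",d.size)
    h=cv2.cvtColor(x,cv2.COLOR_BGR2HSV); h0=cv2.cvtColor(y,cv2.COLOR_BGR2HSV)
    for q in(h0,h):
        m=((q[...,0]<12)&(q[...,1]>100)&(q[...,2]<130)).astype(np.uint8)[r0:r1,c0:c1]
        nn,l,st,ce=cv2.connectedComponentsWithStats(m); i=1+st[1:,4].argmax(); print(st[i]+[c0,r0,0,0,0],ce[i]+[c0,r0])
E
python3 d.py
```

```text
t: 29.45
eef_pos: [0.6517, 0.1929, 0.093]
tool_rot: [0.0, 0.676, 0.737, 0.0]
contact_force: [0.6, -0.2, -0.1]
gripper_width: 0.702
grasp_force: 0.0
t: 30.55
eef_pos: [0.4921, 0.1791, 0.2442]
tool_rot: [0.001, 0.676, 0.737, 0.001]
contact_force: [1.1, 0.1, 0.8]
gripper_width: 0.501
grasp_force: 0.0
scene changed px 268 of 10350
[275 235   5   8  13] [277.07692308 238.38461538]
[295 205   5   3  11] [297.09090909 205.72727273]
top changed px 144 of 8400
[226 224   1   1   1] [226. 224.]
[224 225   1   1   1] [224. 225.]
pos [0.4934 0.1792 0.2437] toolx [-8.560e-02  9.963e-01  5.000e-04] tooly [0.9963 0.0856 0.0017] q7 [ 0.07  0.28 -0.63  1.87  0.19  1.06 -0.55] F [ 0.  -0.7 -0.4] w 0.496
```

The scraper is back: rest pixels are almost unchanged from the start in both views. Now I'll close the drawer.

```bash
python3 nudge.py '[[[0, 0, 0, 0.1407, 0.5], [0, 0, 0, 0.1407, 0.5], [0, 0, 0, 0.1407, 0.5], [0, 0, 0, 0.1407, 0.5], [0, 0, 0, 0.1407, 0.5], [0, 0, 0, 0.1407, 0.5], [0, 0, 0, 0.1407, 0.5], [0, 0, 0, 0.1407, 0.5], [0, 0, 0, 0.1407, 0.5], [0, 0, 0, 0.1407, 0.5], [0, 0, 0, 0.1407, 0.5], [0, 0, 0, 0.1407, 0.5], [0, 0, 0, 0, 0.5], [0, 0, 0, 0, 0.5]]]' 40; python3 d.py .4806 .2468 .037
```

```text
t: 32.05
eef_pos: [0.4929, 0.1793, 0.2429]
tool_rot: [-0.0, 1.0, -0.014, 0.0]
contact_force: [0.3, 1.0, 0.8]
gripper_width: 0.504
grasp_force: 0.0
pos [0.4929 0.1793 0.2429] toolx [ 0.9996 -0.0276  0.    ] tooly [-2.760e-02 -9.996e-01 -2.000e-04] q7 [-0.15  0.24 -0.37  1.88  0.1   1.04 -2.16] F [0.3 1.  0.8] w 0.504
delta tool [-0.0142 -0.0671  0.206 ]
```

```bash
python3 nudge.py '[[[-0.007, -0.034, 0, 0.005, 0.5], [-0.007, -0.033, 0, 0, 0.5], [0, 0, 0, 0, 0.5], [0, 0, 0.04, 0, 0.5], [0, 0, 0.04, 0, 0.5], [0, 0, 0.03, 0, 0.5], [0, 0, 0, 0, 0.5], [0, 0, 0, 0, 0.5]]]' 40; python3 d.py .4806 .2468 .037
```

```text
t: 32.85
eef_pos: [0.4809, 0.2465, 0.1334]
tool_rot: [0.0, 1.0, -0.018, -0.0]
contact_force: [0.4, 0.6, 0.4]
gripper_width: 0.504
grasp_force: 0.0
pos [0.4809 0.2465 0.1334] toolx [ 9.994e-01 -3.500e-02 -5.000e-04] tooly [-0.035  -0.9994  0.    ] q7 [-0.28  0.4  -0.38  1.95  0.2   0.83 -2.37] F [0.4 0.6 0.4] w 0.504
delta tool [-0.0002 -0.0003  0.0964]
```

```bash
python3 nudge.py '[[[0, 0, 0.035, 0, 0.5], [0, 0, 0.035, 0, 0.5], [0, 0, 0.026, 0, 0.5], [0, 0, 0, 0, 0.5], [0, 0, 0, 0, 0], [0, 0, 0, 0, 0], [0, 0, 0, 0, 0], [0, 0, 0, 0, 0]]]' 40; python3 nudge.py '[[[0, 0.01, 0, 0, 0], [0, 0.02, 0, 0, 0], [0, 0.025, 0, 0, 0], [0, 0.025, 0, 0, 0], [0, 0.025, 0, 0, 0], [0, 0.015, 0, 0, 0], [0, 0.01, 0, 0, 0], [0, 0.005, 0, 0, 0], [0, 0.003, 0, 0, 0], [0, 0, 0, 0, 0], [0, 0, 0, 0, 0]]]'
```

```text
t: 33.65
eef_pos: [0.4822, 0.247, 0.0394]
tool_rot: [-0.001, 1.0, -0.018, 0.002]
contact_force: [-0.0, -1.2, 6.3]
gripper_width: 0.098
grasp_force: 39.0
t: 34.75
eef_pos: [0.478, 0.112, 0.0394]
tool_rot: [-0.003, 1.0, -0.017, 0.003]
contact_force: [0.5, 8.9, 7.9]
gripper_width: 0.097
grasp_force: 40.3
```

```bash
python3 nudge.py '[[[0, 0.002, 0, 0, 0], [0, 0, 0, 0, 0], [0, 0, 0, 0, 0]]]'; python3 nudge.py '[[[0, 0, 0, 0, 0.3], [0, 0, 0, 0, 0.5], [0, 0, 0, 0, 0.5], [0, 0, -0.04, 0, 0.5], [0, 0, -0.04, 0, 0.5], [0, 0, -0.04, 0, 0.5], [0, 0, -0.04, 0, 0.5], [0, 0, -0.04, 0, 0.5], [0, -0.04, -0.02, 0, 0.5], [0, -0.04, 0, 0, 0.5], [0, -0.04, 0, 0, 0.5], [0, 0, 0, 0, 0.5], [0, 0, 0, 0, 0.5], [0, 0, 0, 0, 0.5]]]'
python3 - <<'E'
from h import *
a=bot.read_camera('scene');b=bot.read_camera('top')
a0=cv2.imread('pics/scene0.png');b0=cv2.imread('pics/top0.png')
g=cv2.cvtColor(b,6)
for v in(296,304,328): print(v,g[v,290:303].tolist())
for n,x,y in(("scene",a,a0),("top",b,b0)):
    d=(cv2.absdiff(x,y).max(2)>40).astype(np.uint8); d=cv2.morphologyEx(d,cv2.MORPH_OPEN,np.ones((2,2)))
    nn,l,st,ce=cv2.connectedComponentsWithStats(cv2.dilate(d,np.ones((3,3))))
    print(n,[s.tolist() for s in st[1:] if s[4]>25])
E
python3 d.py
```

```text
t: 35.05
eef_pos: [0.478, 0.1119, 0.0394]
tool_rot: [-0.004, 1.0, -0.016, 0.004]
contact_force: [0.0, 13.0, 5.7]
gripper_width: 0.101
grasp_force: 40.1
t: 36.45
eef_pos: [0.4798, 0.2244, 0.2567]
tool_rot: [0.001, 1.0, -0.019, -0.0]
contact_force: [0.7, 0.1, 0.1]
gripper_width: 0.502
grasp_force: 0.0
296 [210, 201, 178, 135, 121, 124, 122, 115, 126, 131, 128, 159, 200]
304 [209, 198, 174, 141, 132, 131, 121, 112, 124, 130, 128, 159, 194]
328 [186, 167, 134, 122, 122, 119, 107, 115, 122, 118, 137, 176, 196]
scene [[315, 0, 82, 83, 3780], [410, 0, 10, 10, 46], [530, 0, 43, 60, 1699], [320, 55, 62, 167, 6250], [507, 135, 17, 29, 284], [397, 156, 10, 11, 98], [615, 157, 25, 79, 987], [416, 163, 31, 32, 525], [508, 163, 19, 32, 347], [385, 176, 20, 18, 282], [368, 193, 16, 12, 174], [404, 203, 24, 19, 372], [513, 209, 23, 32, 317], [277, 218, 6, 7, 30], [247, 230, 28, 43, 246], [568, 249, 42, 39, 1022], [501, 257, 21, 29, 274], [578, 313, 37, 38, 612], [533, 330, 107, 52, 2520], [447, 336, 75, 46, 2033]]
top [[289, 228, 8, 4, 32], [133, 278, 159, 202, 15681], [368, 283, 17, 17, 255], [451, 289, 11, 12, 94], [397, 291, 24, 23, 455], [405, 326, 20, 20, 289], [355, 328, 23, 23, 453], [442, 331, 17, 19, 231], [507, 395, 133, 36, 1631], [377, 402, 15, 30, 322], [278, 433, 57, 47, 1257]]
pos [0.48   0.2245 0.2568] toolx [ 9.992e-01 -3.890e-02 -2.000e-04] tooly [-0.0389 -0.9992  0.0012] q7 [-0.15  0.25 -0.48  1.84  0.13  1.08 -2.29] F [-0.5 -0.6  0.3] w 0.5
```

```bash
python3 -c "
from station import bot
print(bot.hand_in())"
```

```text
the job is handed in; nothing more can be done
None
```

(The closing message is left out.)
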